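Refit the timer knob of a dryer control unit and hold it pressed

ROBOT

A 7-joint arm with a two-finger parallel gripper is mounted at the origin on a cart in front of the work surface, level with it; the furniture and walls round the work are solid. World frame = base frame: x ahead of the robot, y to its left, z up, the work surface at z = 0. Lengths are in m, angles in rad, forces in N, time in s.
With the tool pointing down it reaches from about 0.425 to 0.925 m from the base axis. Payload 6.8 kg.
Tool frame: the origin (TCP) lies on the mounting face of the last link; the fingertips stand 182 mm ahead of it and the grasp point (between the pads) lies 163 mm ahead of it; z points along the fingers, y is the line along which they close (so a half turn about z gives the same grasp; the last joint's range is limited). The gripper opens to 88 mm and grips with 3 to 60 N. Pads are 20 mm wide; open, the fingers measure 115 mm over their backs; the gripper's body (75 mm by 178 mm) begins 61 mm behind the grasp point.
Start: joints at [-1.458, 0.477, 0.022, 1.555, -0.011, 1.109, -0.083], TCP at [0.148, 0.659, 0.405] pointing down, gripper open.
Joint ranges: [-2.96, 2.96], [-0.34, 2.1], [-1.41, 1.46], [0.24, 2.44], [-1.37, 4.51], [0.17, 1.92], [-2.96, 2.96]. Speed limits (rad/s): [2.39, 2.39, 3.14, 3.14, 3.14, 3.14, 3.14].

INTERFACE

Orientations are given as a unit quaternion [x, y, z, w].
In Python, from plant import * gives the robot as it stands.
- The arm moves only by the tool arm_command, never from a script. Its argument "rows" is a list of rows, each a list of 3 entries, a list of its own where there are three numbers: the shift along the tool's x, y, z as a fraction of full scale, then the turn, a rotation vector about the tool's x, y, z as a fraction of full scale, then the opening, from 0 (shut) to 1 (fully open). In form: [[[dx, dy, dz], [rx, ry, rz], grip], ...]. A call has 1 to 10 rows; each row is the pose to reach, as a shift and turn from the pose commanded when the call began, along the tool's axes at that moment; what a row does not reach only later rows make up. Full scale, the value 1, is 0.4 m for a shift and 120 degrees for a turn. A row lasts 1/12 s, in which the tool goes at most 41.7 mm and 7.16 degrees, less where a joint would pass 70% of its speed; a pose out of reach is approached as far as the arm can. A call with a number of a shift or a turn outside -1 to 1 is refused whole. A call with a gripper value outside its range is refused whole. The fingers move at their own pace and stop on an object; "grip_force" is the grip in N (left out, the last holds). Time passes only in rows, so rows that repeat a pose let the fingers close. It gives the time, the measured TCP pose, the force, the opening and the grip force at its end, in the units of the state.
- read_state(): the state, without advancing time (a new reading comes with each control period).
- snapshot(name): name is "side" or "top"; returns (picture, depth): 384x512x3 uint8, red, green, blue; 384x512 float32, m along the optical axis (not along the pixel's ray), 0 where there is no reading.
- camera_params(name): a dict with "mtx" (3x3 intrinsics, pixels), "position" and "orientation" of the camera in the world. Camera axes: x right, y down, z forward; pixel columns grow to the right and rows downward; lengths in m; the calibration is good to about 2 mm. A picture is of the moment at which its call begins. camera_params takes no time and is no camera call.
- job_done(): hands the job in; it is judged then, once.
The state is a dict: "t": time; "joints": joint angles; "qvel": joint speeds; "joint_efforts": joint torques, N m; "ee_pos": TCP position; "ee_rot": TCP orientation; "force": force on the tool from outside, world axes, zero at the start; "ft_torque": the same for the moment, N m; "width": finger opening in m; "grasp_force": force on a finger pad.
Only numpy, scipy, OpenCV 4.12 (cv2) and the standard library are available. Lean on these libraries where they do the work, as an engineer would, in place of code of your own. Each camera call takes 0.05 s, during which the arm holds its last target. There are 200 camera calls.

TASK

The dryer's control unit is on the worktop for repair. First press its hinged terminal cover down until the catch holds it shut by itself and let go of it; then take the black knob, turn it so that its D-shaped bore matches the unit's D-shaft, and push it onto the shaft, fully home against the spring washer. Finish while still holding the knob pressed home (do not let go: the spring would push it up again), and do not disturb the tape measure, soap bar and sewing tin.

Things in the scene. Friction and masses are not known exactly. Their poses are not given: they have to be found in the camera images.
- unit: Dryer control unit: grey plastic box, 110 (x) x 190 (y) x 45 mm high, fixed to the worktop. Origin at the centre of its underside; at yaw 0 its x points away from the robot, y to the left. The shaft is on its top at local (0, -45) mm, the terminal compartment with its cover at local (0, +46.5) mm.
- shaft: Steel D-shaft upright on the unit's top, 18 mm diameter, with one flat 2.5 mm from its axis along its whole length. Origin on the axis at the unit's top (45 mm over the worktop); it stands 24 mm above that, the last 5 mm tapered. Own x points out of the flat, z up. It turns stiffly (0.15 N m) and stands at a different angle each time.
- washer: Round steel spring washer (33 mm diameter) round the shaft; origin at the centre of its top face, which is 10 mm above the unit's top when free and 4 mm above it when pressed fully down. The spring takes 3 N to start and 9 N to be fully down.
- cover: Hinged grey cover, 68 x 68 x 4 mm plate. Origin on the hinge (parallel to the unit's y) at its far edge, 43 mm over the worktop; the plate runs 68 mm along own -x to the free edge near the robot. Own z is its normal: up when shut (top then flush with the unit's top), tilted by the opening, 0.4 to 0.75 rad, at the start.
- cover_press (a point): Point on the cover's upper face at mid width, 52 mm from the hinge: press here. A weak spring (1 N at the free edge) lifts the cover unless it is pressed fully down, where a sprung catch at the free edge snaps over it (4 to 8 N) and holds it.
- knob: Black plastic knob standing loose on the worktop, about 60 g, 47 mm high. Origin at the centre of its underside, z up. Round body 41 mm diameter, 24 mm high; on it a straight grip bar along own x. Home on the shaft its underside is 4 mm above the unit's top (49 mm over the worktop).
- tape_measure: Bystander: round red tape measure, 54x61x18 mm, leave alone. Origin at the centre of its underside.
- stain_bar: Bystander: green soap bar, 52x77x26 mm, leave alone. Origin at the centre of its underside.
- sewing_tin: Bystander: flat blue tin box, 81x120x36 mm, leave alone. Origin at the centre of its underside.
- knob_grip (a point): Middle of the knob's grip bar, 36 mm above the knob's underside, axes as the knob's. The bar is 16 mm wide (y), -21 to +23 mm long (x), 24 to 47 mm above the underside; its +x end is pointed, the other end square.
- knob_bore (a point): Centre of the mouth of the D-bore in the knob's underside, axes as the knob's. Bore 20 mm diameter, 20 mm deep, open below, its flat 3.5 mm from the axis on the +x side, under the pointed end of the bar: the pointed end must look the same way as the shaft's flat.
- knob_nose (a point): Pointed end of the knob's grip bar, 23 mm from the knob's axis along its own x, 36 mm above its underside, axes as the knob's.

How it is judged:
On the way, in this order (a step that is already met when the one before it is completed fails the run):
1. the cover is shut and stays shut by its catch, with the gripper away from it (angle between cover's own z axis and vertical below 0.06 rad and contact force between each of the arm, the fingers and cover below 0.1 N), for 0.3 s.
2. the knob is pushed home on the shaft (z of knob in the frame of shaft below 0.0058 m and horizontal distance between knob and shaft below 0.003 m and angle between the x axis of knob and the x axis of shaft, either way round below 0.35 rad and x of knob_nose in the frame of shaft above 0.015 m), for 0.2 s.
At the end, for the whole second after the job is handed in: Cover shut on its catch (under 0.06 rad open); knob on the shaft, flat to flat (same way within 0.35 rad, axes within 3 mm, tilt under 0.12 rad), underside under 5.8 mm above the unit's top, pressing the washer with over 5 N; fingers on the knob (over 2 N), knob still (all of step 2 and angle between cover's own z axis and vertical below 0.06 rad and angle between knob's own z axis and vertical below 0.12 rad and contact force between knob and washer above 5 N and contact force between the fingers and knob above 2 N and linear speed of knob below 0.02 m/s); the arm keeps its last pose, push and grip.
It fails at once if a bystander (tape measure, soap bar or sewing tin) is moved more than 30 mm (distance of any of tape_measure, stain_bar, sewing_tin from where it was at the start of the episode above 0.03 m).
It also fails if it takes over 64 s, if anything falls off the work surface, if the arm or the gripper's body presses on something with over 40 N, if the wrist force passes 120 N, or if a joint passes its speed limit or range.

## Working session

There is one attempt and no reset: what is moved stays moved. The work goes in short steps, Python scripts to look and compute and a tool call to move; the robot and the scene stay as the last step left them, time stands still between calls to the robot, and variables do not carry over. Pictures are saved under pics/ and viewed, at most 10 in all, crops included, and the job is handed in when it is done.

Besides the shell and the picture viewer there is one more tool, called after ">>>" in YAML: its name, and indented under it one key for each argument. arm_command: Moves the arm, as the interface text tells. Its arguments: {"type":"object","properties":{"rows":{"type":"array"},"grip_force":{"type":"number"}},"required":["rows"]}

```bash
mkdir -p pics; cat > h.py <<'E'
from plant import *
import numpy as np, cv2
from scipy.spatial.transform import Rotation as R
def pts(name):
    im,d=snapshot(name); c=camera_params(name); K=np.array(c["mtx"])
    v,u=np.mgrid[:d.shape[0],:d.shape[1]]
    p=np.stack([(u-K[0,2])/K[0,0]*d,(v-K[1,2])/K[1,1]*d,d],-1)
    o=np.array(c["orientation"]); M=R.from_quat(o).as_matrix() if o.size==4 else o
    return im,d,p@M.T+np.array(c["position"])
E
python3 - <<'E'
from h import *
s=read_state();print({k:np.round(v,3).tolist() for k,v in s.items()})
for n in("side","top"):
    im,d,P=pts(n);cv2.imwrite(f"pics/{n}0.png",im[...,::-1]);np.savez(f"{n}0.npz",im=im,d=d,P=P)
    print(n,camera_params(n),np.round(P[::95,::127].reshape(-1,3)[:],2).tolist())
E
```

```text
{'t': 0.0, 'joints': [-1.458, 0.478, 0.022, 1.556, -0.011, 1.109, -0.083], 'qvel': [-0.001, 0.001, 0.0, -0.001, 0.0, 0.0, -0.001], 'joint_efforts': [0.0, -58.285, 1.535, -27.26, -0.054, 0.017, 0.0], 'ee_pos': [0.148, 0.658, 0.404], 'ee_rot': [0.11, 0.994, -0.001, -0.0], 'force': [0.271, 0.982, -0.04], 'ft_torque': [0.048, 0.036, -0.001], 'grasp_force': 0.0, 'width': 0.088}
side {'mtx': array([[401.46916287,   0.        , 256.02770947],
       [  0.        , 401.46916287, 186.22109461],
       [  0.        ,   0.        ,   1.        ]]), 'position': array([0.54875137, 0.85655231, 0.50587249]), 'orientation': array([ 9.27283427e-03,  8.44553009e-01, -5.35391654e-01, -7.54643152e-05])} [[0.55, 0.86, 0.51], [0.58, 0.75, 0.51], [0.53, -0.57, 0.5], [-0.58, -2.92, 0.47], [-1.71, -2.98, 0.46], [0.89, 0.3, 0.39], [0.89, -0.26, 0.26], [0.54, -0.45, 0.22], [-0.7, -2.96, -0.35], [0.05, 0.08, 0.33], [0.89, 0.36, 0.27], [0.89, -0.14, 0.03], [0.54, -0.19, 0.0], [-0.48, -2.01, -0.9], [-0.02, 0.07, 0.11], [0.75, 0.59, 0.3], [0.77, 0.3, 0.06], [0.55, 0.23, -0.0], [0.3, 0.24, -0.0], [-0.04, 0.12, -0.1
[... 228 characters left out ...]
 0.        ,   0.        ,   1.        ]]), 'position': array([ 0.46656843, -0.06401722,  1.19589441]), 'orientation': array([-0.70038787,  0.71317201, -0.01202314,  0.02641883])} [[0.59, 0.08, 0.99], [0.58, 0.01, 1.0], [0.58, -0.06, 0.99], [0.58, -0.13, 0.99], [0.58, -0.2, 0.99], [0.68, 0.42, 0.52], [0.68, 0.18, 0.52], [0.67, -0.05, 0.52], [0.67, -0.28, 0.52], [0.66, -0.5, 0.53], [0.54, 0.82, -0.05], [0.53, 0.37, -0.0], [0.53, -0.03, -0.0], [0.52, -0.43, 0.0], [0.5, -0.57, 0.4], [0.07, 1.4, -0.89], [0.06, 0.69, -0.89], [0.11, -0.01, -0.61], [0.05, -0.69, -0.89], [0.04, -1.36, -0.89], [-0.44, 1.4, -0.91], [-0.45, 0.69, -0.9], [0.07, -0.03, 0.28], [-0.45, -0.67, -0.89], [-0.46, -1.33, -0.89]]
```

View pics/top0.png

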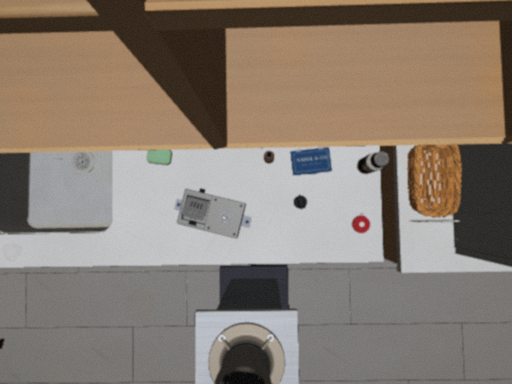

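View pics/side0.png

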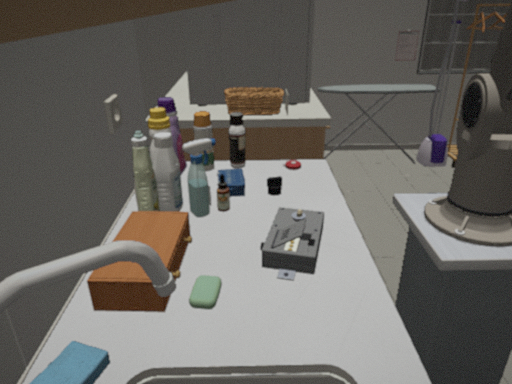

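The top view shows the unit at about (212,213), with its cover towards the left and the shaft near (224,217). The knob is at (300,202), the tape at (361,224), the tin at (311,161) and the soap at (159,157). In the side view the unit is at (295,238) and the knob at (274,185).

```bash
python3 - <<'E'
from h import *
T=np.load("top0.npz");S=np.load("side0.npz")
for n,z in(("top",T),("side",S)):
    P=z["P"];im=z["im"];X,Y,Z=P[...,0],P[...,1],P[...,2]
    reg=(X>.3)&(X<.6)&(Y>-.4)&(Y<.4)
    m=reg&(abs(Z-.045)<.005)&(Y>-.05)&(Y<.25)&(X<.55)
    q=P[m];print(n,"unit top",m.sum(),cv2.minAreaRect((q[:,:2]*1000).astype(np.float32)),np.median(q[:,2]))
    m=reg&(Z>.056)&(Z<.12)&(X<.56)
    k,lab,st,c=cv2.connectedComponentsWithStats(m.astype(np.uint8))
    for i in range(1,k):
        if st[i,4]>5:
            q=P[lab==i];print(i,st[i].tolist(),np.round(q.min(0),3),np.round(q.max(0),3),np.round(q.mean(0),4))
    m=reg&(im.max(-1)<45)&(Z>.005)&(Y<-.05)&(Z<.06);q=P[m]
    if len(q):print("knob",len(q),np.round(q.min(0),3),np.round(q.max(0),3),np.round(q.mean(0),3))
# cabinet
P=T["P"];m=(P[...,2]>.3)&(P[...,0]<.75)&(abs(P[...,1])<.4)&(P[...,0]>.35);q=P[m]
print("cab",[(round(a,2),np.round(np.percentile(q[:,0][abs(q[:,1]-a)<.02],1),3),np.round(q[:,2][abs(q[:,1]-a)<.02].min(),2)) for a in(-.3,-.1,.1,.3)])
im=T["im"][180:245,165:320];a=cv2.resize(im,None,fx=5,fy=5,interpolation=cv2.INTER_CUBIC)
b=cv2.resize(S["im"][165:275,250:340],None,fx=2.5,fy=2.5,interpolation=cv2.INTER_CUBIC)
c=np.zeros((600,775,3),np.uint8);c[:325]=a;c[325:,:225]=b
k=cv2.resize(S["im"][170:200,255:295],None,fx=9,fy=9,interpolation=cv2.INTER_CUBIC);c[325:595,230:590]=k
k=cv2.resize(S["im"][205:225,285:315],None,fx=6,fy=6,interpolation=cv2.INTER_CUBIC);c[325:445,592:772]=k
cv2.imwrite("pics/z0.png",c[...,::-1])
E
```

```text
top unit top 1611 ((455.1693115234375, 96.99544525146484), (190.3380126953125, 109.47642517089844), 74.98194885253906) 0.044885868744086066
1 [182, 201, 26, 20, 332] [0.436 0.106 0.056] [0.494 0.178 0.085] [0.4636 0.1419 0.0697]
4 [220, 215, 11, 8, 41] [0.429 0.038 0.056] [0.449 0.068 0.072] [0.4394 0.0521 0.0621]
knob 119 [ 0.47  -0.374  0.019] [ 0.599 -0.16   0.06 ] [ 0.514 -0.227  0.04 ]
side unit top 1517 ((455.0161437988281, 102.30453491210938), (191.03712463378906, 110.1108627319336), 74.88335418701172) 0.04436154314585006
1 [297, 209, 6, 8, 36] [0.436 0.054 0.056] [0.448 0.067 0.07 ] [0.442  0.0634 0.0634]
3 [281, 219, 25, 26, 333] [0.438 0.112 0.056] [0.492 0.186 0.082] [0.464  0.1519 0.0695]
knob 328 [ 0.47  -0.37   0.005] [ 0.599 -0.147  0.06 ] [ 0.53  -0.219  0.031]
cab [(-0.3, np.float64(0.576), np.float64(0.52)), (-0.1, np.float64(0.578), np.float64(0.51)), (0.1, np.float64(0.577), np.float64(0.52)), (0.3, np.float64(0.578), np.float64(0.51))]
```

View pics/z0.png

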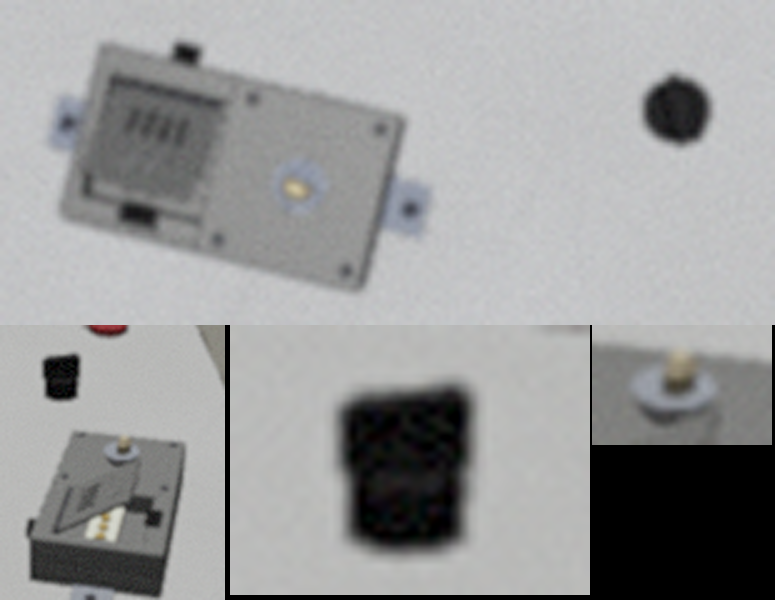

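The zoom shows the unit yawed about -15°, the cover open and its catch at the near edge. The brass D looks long across world y. The knob bar runs roughly along world x, with a small bump at the top of the blob at (675,75) zoomed. Next I measure the shaft, washer and knob.

```bash
cat >> h.py <<'E'
def ray(name,uv,z):
    c=camera_params(name);K=np.array(c["mtx"]);M=R.from_quat(c["orientation"]).as_matrix();p=np.array(c["position"])
    uv=np.atleast_2d(uv);r=np.c_[(uv-K[[0,1],[2,2]])/K[[0,1],[0,1]],np.ones(len(uv))]@M.T
    return p+r*((z-p[2])/r[:,2:])
E
python3 - <<'E'
from h import *
for n,box in(("top",(205,230,210,240)),("side",(203,226,284,316))):
    z=np.load(n+"0.npz");im=z["im"].astype(float)
    r0,r1,c0,c1=box;c=im[r0:r1,c0:c1];v,u=np.mgrid[r0:r1,c0:c1]
    rb=c[...,0]-c[...,2]
    bm=(rb>12);w=np.where(bm,rb,0);ctr=np.array([(w*u).sum(),(w*v).sum()])/w.sum()
    g=ray(n,np.c_[u[bm],v[bm]],.066);ww=w[bm];mu=(g*ww[:,None]).sum(0)/ww.sum();q=(g-mu)[:,:2];C=(q*ww[:,None]).T@q/ww.sum()
    ev,V=np.linalg.eigh(C)
    print(n,"brass",bm.sum(),ctr,mu*1000,"sd",np.sqrt(ev)*1000,"minor axis deg",np.degrees(np.arctan2(V[1,0],V[0,0])))
    wm=(rb<-8);g=ray(n,np.c_[u[wm],v[wm]],.055)
    (e,a,ang)=cv2.fitEllipse(cv2.convexHull((g[:,:2]*1000).astype(np.float32))) 
    print("washer",wm.sum(),e,a, "brass rb rows");print(rb.astype(int)[3:-5,4:-6] if n=="top" else rb.astype(int)[3:15,6:26])
    # knob
    P=z["P"];m=(im.max(-1)<60)&(P[...,1]<-.1)&(P[...,1]>-.22)&(P[...,0]>.4)&(P[...,0]<.5)&(P[...,2]>.003)
    q=P[m];print("knob",m.sum(),np.percentile(q,[1,50,99],axis=0).round(4).tolist())
    t=q[q[:,2]>.041];print(" bar",len(t),cv2.minAreaRect((t[:,:2]*1000).astype(np.float32)),t.mean(0).round(4))
    t=q[q[:,2]<.026]; print(" body",len(t),t.min(0).round(4) if len(t) else"",t.max(0).round(4) if len(t) else "")
    vv,uu=np.nonzero(m);c=im.max(-1)[vv.min()-2:vv.max()+3,uu.min()-2:uu.max()+3];print(vv.min(),uu.min());print(c.astype(int));print((P[vv.min()-2:vv.max()+3,uu.min()-2:uu.max()+3,2]*1000).astype(int))
E
```

```text
top brass 16 [223.74380165 217.41528926] [442.6700497   55.85470168  66.        ] sd [2.50626919 3.74665747] minor axis deg 156.36889421241221
washer 64 (444.70172119140625, 55.01616668701172) (30.356739044189453, 32.841766357421875) brass rb rows
[[  1   2   2   1  -1   0   3   0   1  -1   0   0  -2  -1   4   1  -2  -1
   -1   0]
 [ -2   0   3   0   0   1   1   3   1   0   0   1   3  -1   1   0   3  -2
    3   1]
 [ -2   2   3   2  -1   1   1  -2  -1  -1   1   0   1  -1  -1   4   0   1
    1   1]
 [  0   1   0  -1  -1   0  -3   3  -3  -4  -8  -7  -5   0   1   1  -1   3
   -1  -1]
 [  1   4  -1   0   1  -2  -2  -7 -10 -17 -19 -17 -17 -12  -6   3   1   1
    0   0]
 [  1   1   0  -2   2   0  -9 -17 -20 -20 -24 -21 -21 -16 -16  -7   0   2
    0   0]
 [ -3   1   2  -2  -1  -5 -13 -17 -17 -16 -22 -22 -24 -23 -19 -12  -1   1
   -1   0]
 [ -2   2   2   2  -1  -7 -16 -10   4   3  -7 -15 -23 -21 -19 -13  -7  -1
    2  -1]
 [ -2   1   2  -1  -2  -6 -14   0  28  34  25   9  -9 -14 -19 -18 -10  -3
   -1   1]
 [ -1   2  -1  -2  -4 -10 -16   5  34  42  39  35  18  -4 -18 -18 -11  -1
    2   2]
 [
[... 6675 characters left out ...]
4  24]
 [ 25  23  23  27  22  23  24  24  23  22  23  22  23  22  -2]
 [ 21  23  21  24  23  23  23  23  24  22  21  21  23  20  -1]
 [ 17  20  20  21  22  24  22  22  21  20  20  19  18  18   0]
 [ 13  17  16  18  20  19  20  18  19  18  19  17  16  14   0]
 [505  14  13  15  16  16  17  18  18  17  15  14  13  11  -3]
 [  8  10  11  12  13  14  14  15  14  14  11  10  10   8  -3]
 [  5   7   8   8  10  10   9  10   9  11  11   9   6   5   0]
 [  0   2   2   4   5   8   7   6   7   6   6   5   2   2  -2]
 [  0   0   1   1   4   5   4   3   3   3   3   1   2   0  -1]
 [ -1   0   0   0   0   1   2   3   1   0   0   0   0  -1   0]
 [ -1  -1   0   0   0   1   0  -1   0  -1  -1   0   1   0  -1]]
```

The bar points at about +15° with its nose towards +x. The shaft flat faces about -22°. The two cameras disagree by 5 mm in y, so I'll check them against the gripper once it is in view. Starting the move now.

>>> arm_command:
  rows:
    - [[-0.55,-0.6,0],[0,0,0],0]
    - [[-0.55,-0.6,0],[0,0,0],0]
    - [[-0.55,-0.6,0],[0,0,0],0]
    - [[-0.55,-0.6,0],[0,0,0],0]
    - [[-0.55,-0.6,0],[0,0,0],0]
    - [[-0.55,-0.6,0],[0,0,0],0]
    - [[-0.55,-0.6,0],[0,0,0],0]
    - [[-0.55,-0.6,0],[0,0,0],0]
    - [[-0.55,-0.6,0],[0,0,0],0]
  grip_force: 20

```text
t: 0.85
ee_pos: [0.3136, 0.3699, 0.4044]
ee_rot: [0.115, 0.993, -0.001, 0.0]
force: [-0.6, -0.4, 0.1]
width: 0.0311
grasp_force: 0.0
```

```bash
cat >> h.py <<'E'
def to(x,y,z,yaw=None):
    "fractions for a target TCP pose; yaw = world angle of tool y, deg"
    s=read_state();r=R.from_quat(s["ee_rot"]);M=r.as_matrix()
    d=M.T@(np.array([x,y,z])-s["ee_pos"])/.4
    rv=np.zeros(3);cur=np.degrees(np.arctan2(M[1,1],M[0,1]))
    if yaw is not None:
        a=np.radians(yaw);ty=np.array([np.cos(a),np.sin(a),0]);tz=np.array([0,0,-1.]);T=np.c_[np.cross(ty,tz),ty,tz]
        rv=(r.inv()*R.from_matrix(T)).as_rotvec()/np.radians(120)
    print("t",s["t"],"pos",np.round(s["ee_pos"],4),"yaw",round(cur,1),"F",np.round(s["force"],1),"w",s["width"],"g",s["grasp_force"],"\n d",np.round(d,4),"rv",np.round(rv,4))
E
python3 -c "
from h import *
to(.45,.149,.32,75)"
```

```text
t 0.85 pos [0.3136 0.3699 0.4044] yaw 76.8 F [-0.6 -0.4  0.1] w 0.03114265382281005 g 0.0 
 d [-0.4577 -0.4592  0.2129] rv [-0.0013  0.0006  0.015 ]
```

>>> arm_command:
  rows:
    - [[-0.46,-0.46,0.21],[0,0,0.015],0]
    - [[-0.46,-0.46,0.21],[0,0,0.015],0]
    - [[-0.46,-0.46,0.21],[0,0,0.015],0]
    - [[-0.46,-0.46,0.21],[0,0,0.015],0]
    - [[-0.46,-0.46,0.21],[0,0,0.015],0]
    - [[-0.46,-0.46,0.21],[0,0,0.015],0]
    - [[-0.46,-0.46,0.21],[0,0,0.015],0]
    - [[-0.46,-0.46,0.21],[0,0,0.015],0]
    - [[-0.46,-0.46,0.21],[0,0,0.015],0]
    - [[-0.46,-0.46,0.21],[0,0,0.015],0]

```text
t: 1.68
ee_pos: [0.4488, 0.1576, 0.3206]
ee_rot: [0.125, 0.992, 0.0, -0.0]
force: [-0.2, -0.3, 0.3]
width: 0.0003
grasp_force: 0.0
```

```bash
python3 - <<'E'
from h import *
to(.45,.149,.32,75)
for n in("top","side"):
    im,d,P=pts(n);np.savez(n+"1.npz",im=im,P=P)
    s=read_state();e=np.array(s["ee_pos"])
    m=(np.linalg.norm(P[...,:2]-e[:2],axis=-1)<.12)&(P[...,2]>e[2]-.2)&(P[...,2]<e[2]-.1)
    q=P[m];ref=e-[0,0,.182]
    print(n,m.sum(),(np.percentile(q,[1,50,99],axis=0)-ref).round(4).tolist() if m.sum() else "")
    if n=="side":
        c=np.array(camera_params(n)["position"]);M=R.from_quat(camera_params(n)["orientation"]).as_matrix();K=camera_params(n)["mtx"]
        p=K@(M.T@(ref-c));print("tip px",p[:2]/p[2]);u,v=(p[:2]/p[2]).astype(int)
        cv2.imwrite("pics/s1.png",cv2.resize(im[v-90:v+60,u-90:u+90],None,fx=4,fy=4,interpolation=cv2.INTER_CUBIC)[...,::-1]);print(u-90,v-90)
E
```

```text
t 1.6833 pos [0.4488 0.1576 0.3206] yaw 75.6 F [-0.2 -0.3  0.3] w 0.00031517475576574056 g 0.0 
 d [-0.0082 -0.02    0.0016] rv [ 0.0001 -0.0003  0.0051]
top 0 
side 317 [[-0.0133, -0.0038, 0.0006], [0.0018, 0.0109, 0.0284], [0.0429, 0.0848, 0.0818]]
tip px [303.17958949 202.67993446]
213 112
```

View pics/s1.png

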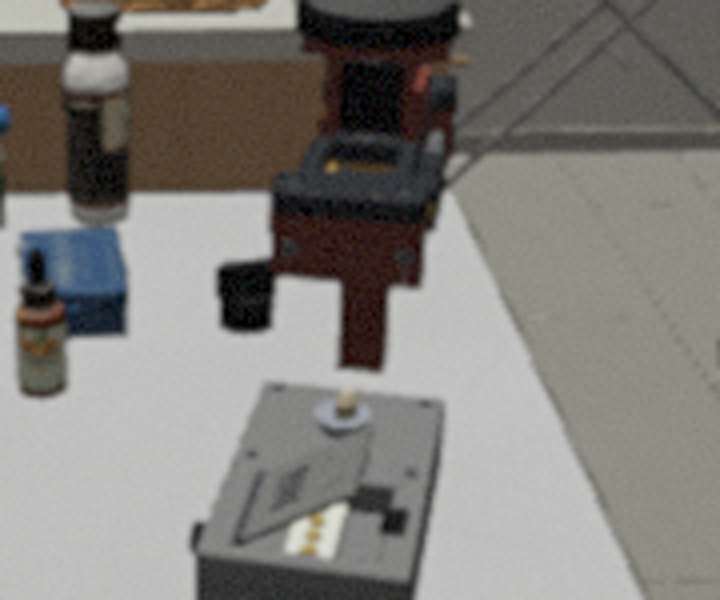

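The fingertip sits at (361,368) in the crop, which matches the prediction within a few mm. The cover stands open below it with the catch at (385,510). Pressing the cover now.

>>> arm_command:
  rows:
    - [[-0.008,-0.018,0.06],[0,0,0.005],0]
    - [[-0.008,-0.018,0.1],[0,0,0.005],0]
    - [[-0.008,-0.018,0.13],[0,0,0.005],0]
    - [[-0.008,-0.018,0.16],[0,0,0.005],0]
    - [[-0.008,-0.018,0.18],[0,0,0.005],0]
    - [[-0.008,-0.018,0.2],[0,0,0.005],0]
    - [[-0.008,-0.018,0.22],[0,0,0.005],0]
    - [[-0.008,-0.018,0.23],[0,0,0.005],0]
    - [[-0.008,-0.018,0.235],[0,0,0.005],0]
    - [[-0.008,-0.018,0.24],[0,0,0.005],0]

```text
t: 2.62
ee_pos: [0.4507, 0.1493, 0.2256]
ee_rot: [0.131, 0.991, 0.001, -0.0]
force: [-8.4, 0.4, 32.0]
width: 0.0004
grasp_force: 16.2
```

>>> arm_command:
  rows:
    - [[0,0,0],[0,0,0],0]
    - [[0,0,-0.03],[0,0,0],0]
    - [[0,0,-0.12],[0,0,0],0]
    - [[0,0,-0.2],[0,0,0],0]
    - [[0,0,-0.25],[0,0,0],0]
    - [[0,0,-0.25],[0,0,0],0.6]

```text
t: 3.12
ee_pos: [0.4519, 0.1489, 0.3287]
ee_rot: [0.131, 0.991, 0.002, 0.003]
force: [-0.4, 0.8, 0.7]
width: 0.0039
grasp_force: 0.0
```

```bash
python3 - <<'E'
from h import *
im,d,P=pts("side");q=P[(P[...,2]>.047)&(P[...,2]<.12)&(P[...,0]>.42)&(P[...,0]<.5)&(P[...,1]>.09)&(P[...,1]<.19)]
print("cover pts above",len(q),q.max(0) if len(q) else "")
# knob centres per camera from the first pictures: rays onto bar top & body silhouettes
from scipy.optimize import least_squares
for n in("top","side"):
    z=np.load(n+"0.npz");P=z["P"];im=z["im"]
    m=(im.max(-1)<100)&(P[...,1]<-.1)&(P[...,1]>-.22)&(P[...,0]>.43)&(P[...,0]<.53)&(P[...,2]<.06)
    q=P[m];t=q[(q[:,2]>.043)&(q[:,2]<.052)];print(n,"bar",len(t),cv2.minAreaRect((t[:,:2]*1e3).astype(np.float32)),t.mean(0).round(4))
    b=q[(q[:,2]<.021)&(q[:,2]>.004)]
    if len(b)>20:
        f=least_squares(lambda c:np.hypot(*(b[:,:2]-c).T)-.0205,[.485,-.17],loss="soft_l1",f_scale=.002);print(" body circle",f.x.round(4))
    vv,uu=np.nonzero(m);g=ray(n,np.c_[uu,vv],.024);print(" blob at z.024",cv2.minEnclosingCircle((g[:,:2]*1e3).astype(np.float32)))
to(.485,-.172,.30,105)
E
```

```text
cover pts above 20 [0.49451295 0.17007811 0.04862458]
top bar 57 ((487.1318664550781, -176.74366760253906), (39.392337799072266, 15.523715019226074), 13.720083236694336) [ 0.4853 -0.1768  0.0471]
 blob at z.024 ((486.4679870605469, -175.85020446777344), 20.425512313842773)
side bar 35 ((485.3580322265625, -169.15481567382812), (35.57966232299805, 13.202751159667969), 10.485082626342773) [ 0.484  -0.1688  0.0455]
 body circle [ 0.4853 -0.1735]
 blob at z.024 ((481.702880859375, -169.9449462890625), 58.20513916015625)
t 3.1667 pos [0.4512 0.1488 0.3267] yaw 74.9 F [ 0.4 -0.1 -0.6] w 0.007651683030601759 g 0.0 
 d [-0.2897 -0.7528  0.065 ] rv [ 0.0013  0.0021 -0.2505]
```

The cover is shut. Moving over the knob.

>>> arm_command:
  rows:
    - [[-0.29,-0.755,0.03],[0,0,-0.24],0.6]
    - [[-0.29,-0.755,0.03],[0,0,-0.24],0.6]
    - [[-0.29,-0.755,0.03],[0,0,-0.24],0.6]
    - [[-0.29,-0.755,0.03],[0,0,-0.24],0.6]
    - [[-0.29,-0.755,0.03],[0,0,-0.24],0.6]
    - [[-0.29,-0.755,0.03],[0,0,-0.24],0.6]
    - [[-0.29,-0.755,0.03],[0,0,-0.24],0.6]
    - [[-0.29,-0.755,0.03],[0,0,-0.24],0.6]
    - [[-0.29,-0.755,0.03],[0,0,-0.24],0.6]
    - [[-0.29,-0.755,0.03],[0,0,-0.24],0.6]

```text
t: 4.0
ee_pos: [0.4831, -0.1774, 0.3114]
ee_rot: [-0.116, 0.993, -0.001, -0.001]
force: [-0.3, -0.5, 0.4]
width: 0.0526
grasp_force: 0.0
```

```bash
python3 - <<'E'
from h import *
to(.486,-.1745,.209,104)
im,d,P=pts("side");cv2.imwrite("pics/s2.png",cv2.resize(im[110:270,220:360],None,fx=3.7,fy=3.7,interpolation=cv2.INTER_CUBIC)[...,::-1])
E
```

```text
t 4.0 pos [ 0.4831 -0.1774  0.3114] yaw 103.3 F [-0.3 -0.5  0.4] w 0.05260059030588739 g 0.0 
 d [-0.0094  0.0058  0.2559] rv [-0.0007 -0.0011 -0.0055]
```

View pics/s2.png

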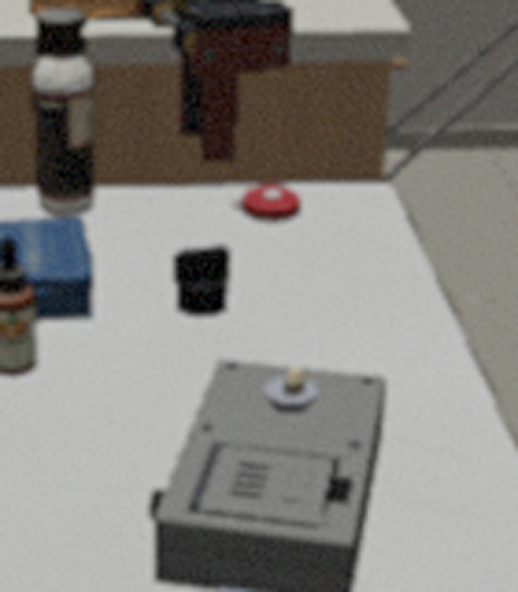

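The cover is flat and latched, with the catch at (340,490), and the gripper is over the knob at (200,280). Descending.

>>> arm_command:
  rows:
    - [[-0.009,0.006,0.08],[0,0,-0.005],0.6]
    - [[-0.009,0.006,0.14],[0,0,-0.005],0.6]
    - [[-0.009,0.006,0.2],[0,0,-0.005],0.6]
    - [[-0.009,0.006,0.23],[0,0,-0.005],0.6]
    - [[-0.009,0.006,0.25],[0,0,-0.005],0.6]
    - [[-0.009,0.006,0.255],[0,0,-0.005],0.6]
    - [[-0.009,0.006,0.255],[0,0,-0.005],0.6]

```text
t: 4.63
ee_pos: [0.4869, -0.1688, 0.2102]
ee_rot: [-0.126, 0.992, 0.0, -0.001]
force: [1.7, -0.4, -0.5]
width: 0.0527
grasp_force: 0.0
```

```bash
python3 -c "
from h import *
to(.486,-.1745,.209,104)"
```

```text
t 4.6333 pos [ 0.4869 -0.1688  0.2102] yaw 104.4 F [ 1.7 -0.4 -0.5] w 0.05270000985819326 g 0.0 
 d [ 0.0057 -0.0131  0.003 ] rv [ 0.0004 -0.0005  0.0036]
```

>>> arm_command:
  rows:
    - [[0.005,-0.013,0.003],[0,0,0],0.6]
    - [[0.005,-0.013,0.003],[0,0,0],0.6]
    - [[0.005,-0.013,0.003],[0,0,0],0.3]
    - [[0.005,-0.013,0.003],[0,0,0],0]
    - [[0.005,-0.013,0.003],[0,0,0],0]
    - [[0.005,-0.013,0.003],[0,0,0],0]
    - [[0.005,-0.013,0.003],[0,0,0],0]
    - [[0.005,-0.013,0.003],[0,0,0],0]
  grip_force: 10

```text
t: 5.3
ee_pos: [0.4863, -0.1753, 0.2095]
ee_rot: [-0.125, 0.992, 0.0, 0.0]
force: [-0.8, 0.4, 0.1]
width: 0.016
grasp_force: 0.3
```

```bash
python3 - <<'E'
from h import *
to(.486,-.1745,.209,104)
for n in("side","top"):
    im,d,P=pts(n)
    m=(im.max(-1)<100)&(P[...,1]<-.1)&(P[...,1]>-.22)&(P[...,0]>.43)&(P[...,0]<.53)&(P[...,2]<.022)&(P[...,2]>.004);b=P[m]
    print(n,len(b))
    if len(b)>20:
        from scipy.optimize import least_squares
        f=least_squares(lambda c:np.hypot(*(b[:,:2]-c).T)-.0205,[.485,-.17],loss="soft_l1",f_scale=.002);print(" body circle",f.x.round(4))
E
```

```text
t 5.3 pos [ 0.4863 -0.1753  0.2095] yaw 104.4 F [-0.8  0.4  0.1] w 0.015950378333392422 g 0.3435077425092459 
 d [0.0003 0.0023 0.0013] rv [0.0001 0.     0.003 ]
side 74
 body circle [ 0.4854 -0.1745]
top 0
```

Holding the bar (16 mm). Lifting with a firmer grip.

>>> arm_command:
  rows:
    - [[0,0,0],[0,0,0],0]
    - [[0,0,-0.05],[0,0,0],0]
    - [[0,0,-0.12],[0,0,0],0]
    - [[0,0,-0.18],[0,0,0],0]
    - [[0,0,-0.22],[0,0,0],0]
    - [[0,0,-0.22],[0,0,0],0]
    - [[0,0,-0.22],[0,0,0],0]
  grip_force: 35

```text
t: 5.98
ee_pos: [0.4864, -0.1754, 0.2978]
ee_rot: [-0.125, 0.992, -0.0, 0.001]
force: [0.4, -0.6, -0.4]
width: 0.0158
grasp_force: 35.0
```

```bash
python3 -c "
from h import *
to(.4443,.0573,.296,68)"
```

```text
t 5.9833 pos [ 0.4864 -0.1754  0.2978] yaw 104.4 F [ 0.4 -0.6 -0.4] w 0.01578987340496918 g 34.999226331710815 
 d [-0.0422  0.5897  0.0042] rv [0.     0.0008 0.303 ]
```

>>> arm_command:
  rows:
    - [[-0.01,0.13,0],[0,0,0.06],0]
    - [[-0.02,0.26,0],[0,0,0.12],0]
    - [[-0.03,0.4,0],[0,0,0.18],0]
    - [[-0.042,0.5,0],[0,0,0.24],0]
    - [[-0.042,0.57,0],[0,0,0.303],0]
    - [[-0.042,0.59,0],[0,0,0.303],0]
    - [[-0.042,0.59,0],[0,0,0.303],0]
    - [[-0.042,0.59,0],[0,0,0.303],0]
    - [[-0.042,0.59,0],[0,0,0.303],0]

```text
t: 6.73
ee_pos: [0.4435, 0.0577, 0.2963]
ee_rot: [0.19, 0.982, -0.001, -0.001]
force: [-0.4, -0.7, -1.2]
width: 0.016
grasp_force: 35.0
```

```bash
python3 - <<'E'
from h import *
to(.4443,.0573,.280,68)
im,d,P=pts("side");np.savez("side3.npz",im=im,P=P);cv2.imwrite("pics/s3.png",cv2.resize(im[150:250,240:340],None,fx=6,fy=6,interpolation=cv2.INTER_CUBIC)[...,::-1])
m=(im.max(-1)<70)&(abs(P[...,1]-.07)<.05)&(abs(P[...,0]-.444)<.04)&(P[...,2]>.08)&(P[...,2]<.115);b=P[m];print(len(b),b.min(0),b.max(0))
from scipy.optimize import least_squares
f=least_squares(lambda c:np.hypot(*(b[:,:2]-c).T)-.0205,[.444,.057],loss="soft_l1",f_scale=.002);print(f.x.round(4))
E
```

```text
t 6.7333 pos [0.4435 0.0577 0.2963] yaw 68.1 F [-0.4 -0.7 -1.2] w 0.01595724940347379 g 34.999253153800964 
 d [-0.0022 -0.0002  0.0409] rv [-0.0009 -0.0007  0.0011]
176 [0.4278058  0.05774302 0.08926451] [0.46106523 0.08090299 0.1149797 ]
[0.4419 0.0578]
```

View pics/s3.png

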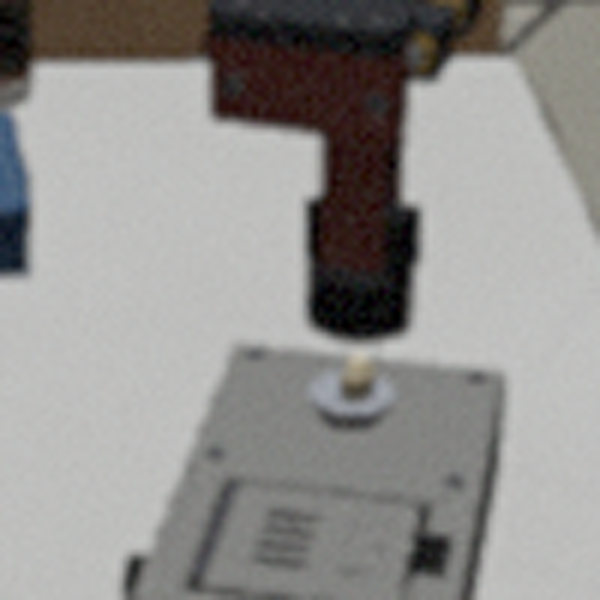

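The knob centre, at about (359,325) in the crop, is slightly right of the washer at (351,393). I'm nudging it by about 1.5 mm and descending carefully.

>>> arm_command:
  rows:
    - [[-0.0035,0.0035,0.01],[0,0,0],0]
    - [[-0.0035,0.0035,0.025],[0,0,0],0]
    - [[-0.0035,0.0035,0.035],[0,0,0],0]
    - [[-0.0035,0.0035,0.042],[0,0,0],0]
    - [[-0.0035,0.0035,0.048],[0,0,0],0]
    - [[-0.0035,0.0035,0.053],[0,0,0],0]
    - [[-0.0035,0.0035,0.053],[0,0,0],0]

```text
t: 7.37
ee_pos: [0.4458, 0.0579, 0.2758]
ee_rot: [0.191, 0.982, -0.0, -0.0]
force: [0.7, -0.3, -0.4]
width: 0.0157
grasp_force: 35.0
```

```bash
python3 -c "
from h import *
to(.4452,.0585,.270,68);print(read_state()['ft_torque'])"
```

```text
t 7.3667 pos [0.4458 0.0579 0.2758] yaw 68.0 F [ 0.7 -0.3 -0.4] w 0.015746373599391583 g 34.999308586120605 
 d [0.002  0.0007 0.0146] rv [-0.0002 -0.0002 -0.0002]
[-0.00101845  0.00593492 -0.00687492]
```

No contact yet at 2.7 mm below the shaft top. Going on.

>>> arm_command:
  rows:
    - [[0,0,0.004],[0,0,0],0]
    - [[0,0,0.008],[0,0,0],0]
    - [[0,0,0.012],[0,0,0],0]
    - [[0,0,0.015],[0,0,0],0]
    - [[0,0,0.015],[0,0,0],0]

```text
t: 7.78
ee_pos: [0.4454, 0.0575, 0.2698]
ee_rot: [0.191, 0.982, -0.001, -0.001]
force: [-1.2, -5.0, -1.9]
width: 0.0154
grasp_force: 35.0
```

```bash
python3 -c "
from h import *
to(.4452,.0585,.258,68);print(read_state()['ft_torque'])"
```

```text
t 7.7833 pos [0.4454 0.0575 0.2698] yaw 68.0 F [-1.2 -5.  -1.9] w 0.015379024012151188 g 35.00203549861908 
 d [0.0014 0.0022 0.0295] rv [-0.0007 -0.0005 -0.0003]
[-1.20281683  0.42198245  0.02842615]
```

It is 9 mm in, with a 5 N side force towards -y. Relieving that and pushing on down.

>>> arm_command:
  rows:
    - [[-0.001,-0.003,0],[0,0,0],0]
    - [[-0.001,-0.003,0.004],[0,0,0],0]
    - [[-0.001,-0.003,0.008],[0,0,0],0]
    - [[-0.001,-0.003,0.013],[0,0,0],0]
    - [[-0.001,-0.003,0.018],[0,0,0],0]
    - [[-0.001,-0.003,0.018],[0,0,0],0]

```text
t: 8.28
ee_pos: [0.4456, 0.0568, 0.2627]
ee_rot: [0.191, 0.982, -0.0, -0.0]
force: [-3.8, -2.2, 3.5]
width: 0.0154
grasp_force: 35.0
```

```bash
python3 -c "
from h import *
to(.4452,.0575,.258,68);print(read_state()['ft_torque'])"
```

```text
t 8.2833 pos [0.4456 0.0568 0.2627] yaw 68.0 F [-3.8 -2.2  3.5] w 0.015384811348505053 g 35.00046730041504 
 d [0.0016 0.0011 0.0119] rv [-0.0002 -0.0003 -0.0001]
[-0.70526504  0.88271231 -0.00339717]
```

>>> arm_command:
  rows:
    - [[0.001,-0.0015,0.003],[0,0,0],0]
    - [[0.001,-0.0015,0.006],[0,0,0],0]
    - [[0.001,-0.0015,0.009],[0,0,0],0]
    - [[0.001,-0.0015,0.011],[0,0,0],0]
    - [[0.001,-0.0015,0.011],[0,0,0],0]
    - [[0.001,-0.0015,0.011],[0,0,0],0]
  grip_force: 45

```text
t: 8.78
ee_pos: [0.4454, 0.0567, 0.259]
ee_rot: [0.191, 0.982, 0.0, 0.0]
force: [-3.8, -2.7, 6.9]
width: 0.0157
grasp_force: 45.0
```

```bash
python3 - <<'E'
from h import *
to(.4452,.0575,.258,68);print(read_state()['ft_torque'])
im,d,P=pts("side");cv2.imwrite("pics/s4.png",cv2.resize(im[150:250,240:340],None,fx=6,fy=6,interpolation=cv2.INTER_CUBIC)[...,::-1])
b=P[(im.max(-1)<70)&(abs(P[...,1]-.07)<.05)&(abs(P[...,0]-.444)<.04)&(P[...,2]>.047)&(P[...,2]<.115)];print(len(b),b.min(0),b.max(0))
E
```

```text
t 8.7833 pos [0.4454 0.0567 0.259 ] yaw 68.0 F [-3.8 -2.7  6.9] w 0.0156932394929647 g 45.0019633769989 
 d [0.0012 0.0017 0.0024] rv [ 0.0003  0.     -0.    ]
[-0.53965604  1.06289844  0.04566028]
409 [0.4273955  0.05096929 0.05044852] [0.46417108 0.08163612 0.11491708]
```

View pics/s4.png

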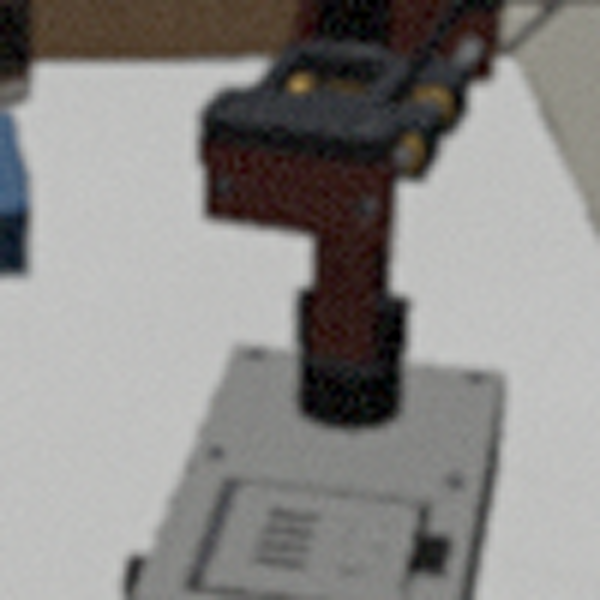

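The knob is on the shaft, and the cover is still shut. The force shows the washer is not fully down, so I push further.

>>> arm_command:
  rows:
    - [[0.001,-0.002,0.003],[0,0,0],0]
    - [[0.001,-0.002,0.005],[0,0,0],0]
    - [[0.001,-0.002,0.007],[0,0,0],0]
    - [[0.001,-0.002,0.007],[0,0,0],0]
    - [[0.001,-0.002,0.007],[0,0,0],0]

```text
t: 9.25
ee_pos: [0.4454, 0.0562, 0.2581]
ee_rot: [0.191, 0.982, 0.001, 0.0]
force: [-11.2, -1.5, 36.4]
width: 0.0154
grasp_force: 45.0
```

>>> arm_command:
  rows:
    - [[0.001,0,-0.0015],[0,0,0],0]
    - [[0.001,0,-0.0015],[0,0,0],0]
    - [[0.001,0,-0.0015],[0,0,0],0]
    - [[0.001,0,-0.0015],[0,0,0],0]

```text
t: 9.58
ee_pos: [0.4452, 0.0564, 0.2583]
ee_rot: [0.191, 0.982, 0.001, 0.001]
force: [-8.1, -2.2, 27.0]
width: 0.0156
grasp_force: 45.0
```

```bash
python3 - <<'E'
from h import *
to(.4452,.0562,.258,68);print(read_state()['ft_torque'],np.abs(read_state()['qvel']).max())
E
```

```text
t 9.5833 pos [0.4452 0.0564 0.2583] yaw 68.0 F [-8.1 -2.2 27. ] w 0.015594276562390805 g 45.0194388628006 
 d [-0.0002 -0.0003  0.0006] rv [ 0.0013  0.0006 -0.0001]
[-6.46612465e-01  2.03896471e+00  3.22284425e-04] 0.0015916635515938037
```

```bash
python3 - <<'E'
from h import *
im,d,P=pts("side")
e=np.array(read_state()["ee_pos"])
m=(im.max(-1)<70)&(abs(P[...,1]-.065)<.03)&(abs(P[...,0]-.444)<.03)&(P[...,2]>.047)&(P[...,2]<.102)
for lo,hi in((.425,.434),(.455,.466)):
    z=P[m&(P[...,0]>lo)&(P[...,0]<hi)][:,2];print(len(z),np.percentile(z,[2,50,98]).round(4))
z=P[(P[...,0]>.42)&(P[...,0]<.5)&(P[...,1]>.11)&(P[...,1]<.19)&(P[...,2]>.03)][:,2];print("cover z",np.percentile(z,[5,50,95]).round(4))
E
```

```text
55 [0.0543 0.0764 0.0953]
104 [0.0515 0.0729 0.1002]
cover z [0.0427 0.046  0.1991]
```

The bar top reads about 96 mm, which matches home, and the cover is flat. Handing in.

```bash
python3 -c "
from plant import *
print(job_done())"
```

```text
the job is handed in; nothing more can be done
None
```

The job is handed in, with no verdict returned: the cover is shut on its catch, and the knob is on the D-shaft, still gripped and pressed home at about 27 N, with the three bystanders never approached.

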